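Close the sample mill's feed hood and shift it into fine gear

ROBOT

A 6-joint arm with a two-finger parallel gripper is mounted at the origin on the work surface. World frame = base frame: x ahead of the robot, y to its left, z up, the work surface at z = 0. Lengths are in m, angles in degrees, forces in N, time in s.
With the tool pointing down it reaches from about 0.35 to 0.875 m from the base axis. Payload 4.2 kg.
Tool frame: the origin (TCP) lies midway between the tips of the shut fingers; the grasp point (between the pads) lies 19 mm behind it; z points along the fingers, y is the line along which they close (so a half turn about z gives the same grasp; the last joint's range is limited). The gripper opens to 87 mm and grips with 3 to 60 N. Pads are 19 mm wide; open, the fingers measure 117 mm over their backs; the gripper's body (75 mm by 190 mm) begins 51 mm behind the grasp point.
Start: joints at [-54.511, 22.042, 0.453, 0, -68.411, -14.817], TCP at [0.221, -0.585, 0.223] pointing down, gripper open.
Joint ranges: [-179.83, 179.83], [-69.29, 118.12], [-61.27, 80.66], [-181.25, 117.63], [-171.15, -9.14], [-177.46, 177.46]. Speed limits (degrees/s): [159.86, 159.86, 180, 180, 180, 180].

INTERFACE

Orientations are given as [roll, pitch, yaw] about the fixed x, y, z axes, in that order (R = Rz(yaw) Ry(pitch) Rx(roll)).
In Python, from workcell import env gives the robot as it stands. The module is installed in compiled form; this text tells all that it offers. Calls block until the motion is done:
- env.goto(position, orientation): joint-space move of the TCP to a pose.
- env.move_straight(position, rotation=None, rate=0.15, force_limit=None): straight line of the TCP; rotation=None keeps the orientation; rate is the mean speed in m/s. With force_limit (N) it stops when the force on the tool has changed by that much, and returns True; else False.
- env.set_joints(angles): joint-space move.
- env.gripper_to(opening, grasp_force=None): opening from 0.0 (shut) to 1.0 (fully open); grasp_force is the grip in N (None keeps the last); returns when the fingers have stopped.
- env.dwell(seconds).
- env.inverse_kinematics(position, orientation): joint angles nearest the present ones, or None.
- env.read_state(): the state.
- env.grab_frame(name): name is "scene" or "top" or "wrist"; returns a dict with "image" (400x640x3 uint8, blue, green, red), "fx", "fy", "cx", "cy" (pixels), "position" and "orientation" of the camera in the world. Camera axes: x right, y up, looking along -z (the intrinsics and any distortion apply to the point x, -y, -z); pixel columns grow to the right and rows downward; lengths in m; the calibration is good to about 2 mm. A picture is of the moment at which its call begins. There is no depth.
A pose or a line that the arm cannot do raises env.Unreachable and nothing moves.
- env.close_job(): hands the job in; it is judged then, once.
Trained networks look in a picture, given as the dict that the camera call returned (one of the last four; its "shot" number tells which), for a name from the list of things; names that differ only in an ending like _2 or _b are one class to them, and where a whole thing is asked for, a point or a joint stands for the part that bears it (a point fixed in the world has none). Each returns a list of dicts, best first, with "score" (0 to 1); they miss things now and then, are a little off and sometimes report something else, mostly with a low value. They report only what shows in the picture. A call takes as long as a camera call. They do not tell look-alikes from the thing itself.
- env.search_frame(picture, thing): "xyz" ([x, y, z] in m, in world coordinates, good to about 4 mm: the middle of the surface that is visible of it).
- env.trace(picture, thing): "mask" (400x640 bool, what is visible of it).
The state is a dict: "clock": time; "joint_positions": joint angles; "qvel": joint speeds; "joint_torque": joint torques, N m; "position": TCP position; "tool_rot": TCP orientation; "force": force on the tool from outside, world axes, zero at the start; "wrist_torque": the same for the moment, N m; "opening": opening from 0.0 (shut) to 1.0 (fully open); "finger_force": force on a finger pad.
Only numpy, scipy, OpenCV 4.12 (cv2) and the standard library are available. Lean on these libraries where they do the work, as an engineer would, in place of code of your own. Each camera call takes 0.05 s, during which the arm holds its last target. There are 200 camera calls.

TASK

The bench sample mill has just been brushed out: its feed hood is off and the shift lever has been left in the left-hand slot of the H-shaped gate. Lower the hood gently, straight down, back over the feed throat (no dropping) with its flat tongue fully home in the interlock switch, and only when the guard is closed shift the lever through the gate: along the left slot to neutral, across, and fully forward (away from you) in the right-hand slot, the fine-grinding gear. Then let go of everything, with the hood still closed and without having shifted or knocked over the bottle, the jar, the tub or the pan.

Things in the scene. Friction and masses are not known exactly. Their poses are not given: they have to be found in the camera images.
- mill: Fixed bench sample mill: dark base 200 x 340 mm, grey gearbox with shift lever on its left half, white grinding chamber on its right half. Origin: under the base's centre, on the bench; x forward (away from the robot's side), y left, z up, turned up to 0.3 rad from the world's. Left, right, forward are as seen from the robot's side.
- hood_seat (a point): Where the hood's origin lies when home, with the hood's axes along the mill's: at mill (0, -75, 90) mm, on the flat deck of the chamber (150 x 140 mm centred at mill y -90, 90 mm high). The round steel feed throat, 64 mm diameter, stands up 18 mm here and goes inside the hood with ample room.
- slot_mouth (a point): Centre of the slot's mouth in the top of the interlock switch on the deck's right edge, at mill (0, -139, 124) mm; axes as the mill's. Black head 50 (x) x 30 mm, 34 mm tall; grey body 30 mm tall, 50 mm long, towards the robot's side. The slot opens upward: 34 mm along x, 8 mm along y, 31 mm deep, mouth chamfered 3 mm.
- hood: Loose metal feed hood, about 0.3 to 0.6 kg: box open below, 100 (x) x 86 (y) x 48 mm tall. Origin: centre of its lower edge, z up. Black bow handle on top, free 26 mm below: bar 84 mm along x, 14 mm wide, 12 mm tall, centre 80 mm above the origin. Steel tongue on a bracket reaching 67 mm out at -y. Starts upright on the bench left or right of the mill, any turn to 1.5 rad.
- tongue_tip (a point): Centre of the lower end of the hood's interlock tongue, at hood (0, -64, 6) mm: flat steel blade 30 mm wide (hood x), 4 mm thick (hood y), pointing down, 36 mm long under its bracket. Axes as the hood's. With the hood home it is 28 mm below slot_mouth.
- gate (a point): Middle of the H gate (neutral), at mill (0, 90, 120) mm, axes as the mill's: steel plate 114 (x) x 94 mm, 8 mm thick, top 124 mm high, on the gearbox (150 x 130 mm). Two slots along x, at y +18 (left) and -18 mm (right), 66 mm long, joined at mid length by the cross slot (neutral). All slots 14 mm wide for the lever's 10 mm rod. The lever pivots 80 mm below this point.
- lever_knob (a point): Centre of the black ball knob, 36 mm diameter, on top of the steel shift lever, 170 mm above its pivot at mill (0, 90, 40) mm. With c = lever_cross and s = lever_shift it is at the pivot + 170 mm * (sin s, -sin c * cos s, cos c * cos s) in mill axes.
- lever_cross (a joint): Sideways lean of the lever about mill x, rad: 0 upright, -0.22 in the left slot, +0.22 in the right slot, 0.02 play. Stays where it is left; friction takes about 2 N at the knob.
- lever_shift (a joint): Fore-and-aft lean of the lever, rad: 0 in neutral (it can cross only within about 0.02 of that), positive forward, away from the robot's side; it meets a slot's end at about +-0.32. Stays where it is left; friction about 2 N at the knob. Starts anywhere along the left slot.
- motor_box (a point): Centre of the top of the terminal box (62 x 62 mm, 185 mm high) on the blue motor that lies behind the gearbox (116 mm diameter, mill x 75 to 220 mm, y 90, axis 84 mm high). Fixed; an obstacle only.
- bottle: White plastic sample bottle, 72 mm diameter, 190 mm tall, upright on the bench in front of the mill (robot's side); origin at the centre of its foot. Leave it alone.
- jar: Glass sample jar with black cap, 76 mm diameter, 100 mm tall, upright on the bench behind the grinding chamber; origin at the centre of its foot. Leave it alone.
- pan: Round steel sample pan, 124 mm diameter, 42 mm tall, on the bench at the side of the mill where the hood is not; origin at the centre of its foot. Leave it alone.
- tub: White plastic sample tub with lid, 84 mm diameter, 85 mm tall, upright on the bench to the left of the mill; origin at the centre of its foot. Leave it alone.
There are look-alikes about, which are no part of the job. Leave any purple look-alike of the hood alone.

How it is judged (in metres and radians):
On the way, in this order (a step that is already met when the one before it is completed fails the run):
1. the hood is closed: its tongue is fully home in the interlock switch (z of tongue_tip in the frame of slot_mouth below -0.025 m and horizontal distance between tongue_tip and slot_mouth below 0.005 m and angle between the z axis of hood and the z axis of mill, either way round below 0.06 rad), for 0.2 s.
2. with the hood closed, the lever is fully forward in the right-hand slot (value of joint lever_cross above 0.15 rad and value of joint lever_shift above 0.26 rad and z of tongue_tip in the frame of slot_mouth below -0.025 m), for 0.1 s.
At the end, for the whole second after the job is handed in: The hood sits closed and at rest, its tongue at least 25 mm deep in the interlock slot (28 mm is home), within 5 mm of the slot's centre and level within 0.06 rad; the lever rests in the right-hand slot (lever_cross above 0.15 rad), forward to its end (lever_shift above 0.26 rad of about 0.32) (all of step 2 and horizontal distance between tongue_tip and slot_mouth below 0.005 m and angle between the z axis of hood and the z axis of mill, either way round below 0.06 rad and linear speed of hood below 0.02 m/s and velocity of joint lever_shift between -0.1 and 0.1 rad/s); the robot touches nothing.
It fails at once if the bottle is shifted by more than 30 mm or knocked over (distance of bottle from where it was at the start of the episode above 0.03 m or angle between bottle's own z axis and vertical above 0.5 rad).
It fails at once if the jar is shifted by more than 30 mm or knocked over (distance of jar from where it was at the start of the episode above 0.03 m or angle between jar's own z axis and vertical above 0.5 rad).
It fails at once if the pan is shifted by more than 30 mm or knocked over (distance of pan from where it was at the start of the episode above 0.03 m or angle between pan's own z axis and vertical above 0.5 rad).
It fails at once if the tub is shifted by more than 30 mm or knocked over (distance of tub from where it was at the start of the episode above 0.03 m or angle between tub's own z axis and vertical above 0.5 rad).
It fails at once if the hood is dropped or slammed into place: it moves faster than 0.35 m/s with its tongue at the switch (horizontal distance between tongue_tip and slot_mouth below 0.03 m and z of tongue_tip in the frame of slot_mouth below 0.01 m and linear speed of hood above 0.35 m/s).
It also fails if it takes over 72 s, if anything falls off the work surface, if the arm or the gripper's body presses on something with over 40 N, if the wrist force passes 120 N, or if a joint passes its speed limit or range.

## Working session

There is one attempt and no reset: what is moved stays moved. The work goes in short steps, each a Python script; the robot and the scene stay as the last script left them, time stands still between calls to the robot, and variables do not carry over. Pictures are saved under pics/ and viewed, at most 13 in all, crops included, and the job is handed in when it is done.

```bash
mkdir -p pics; cat > h.py <<'E'
import numpy as np, cv2
from scipy.spatial.transform import Rotation as R
from workcell import env
def rot(o): return R.from_euler('xyz',o,degrees=True).as_matrix()
def proj(f,P):
    P=np.atleast_2d(P); c=(P-np.array(f["position"]))@rot(f["orientation"])
    return np.c_[f["fx"]*c[:,0]/-c[:,2]+f["cx"], f["fy"]*-c[:,1]/-c[:,2]+f["cy"]]
def unproj(f,u,v,z):
    d=rot(f["orientation"])@np.array([(u-f["cx"])/f["fx"],-(v-f["cy"])/f["fy"],-1.])
    p=np.array(f["position"]); return p+d*(z-p[2])/d[2]
E
python3 - <<'E'
from h import *
fs={}
for n in("scene","top"):
    f=env.grab_frame(n); fs[n]=f; cv2.imwrite(f"pics/{n}1.png",f["image"]); print({k:v for k,v in f.items() if k!="image"})
    for t in("hood","tongue_tip","lever_knob","mill","slot_mouth","gate","motor_box","bottle","jar","pan","tub"):
        try: print(n,t,[(np.round(d["xyz"],3).tolist(),round(d["score"],2),proj(f,d["xyz"])[0].round().tolist()) for d in env.search_frame(f,t)[:4]])
        except Exception as e: print(n,t,e)
print(env.read_state())
E
```

```text
{'fx': 496.871339073497, 'fy': 496.871339073497, 'cx': 319.7743519609184, 'cy': 201.70414256269825, 'position': array([1.53665529, 0.86348464, 1.41034211]), 'orientation': array([ 44.91729412,  -0.6103616 , 128.03971352]), 'shot': 1}
scene hood [([0.464, 0.384, 0.048], 0.92, [395.0, 246.0]), ([0.611, 0.045, 0.105], 0.72, [295.0, 215.0]), ([0.55, 0.552, 0.047], 0.63, [425.0, 286.0]), ([0.321, 0.587, 0.048], 0.63, [465.0, 249.0])]
scene tongue_tip [([0.32, 0.585, 0.048], 0.96, [465.0, 248.0]), ([0.463, 0.383, 0.047], 0.79, [395.0, 246.0]), ([0.554, 0.55, 0.045], 0.68, [423.0, 286.0])]
scene lever_knob []
scene mill [([0.607, 0.049, 0.108], 0.82, [297.0, 214.0])]
scene slot_mouth [([0.607, 0.048, 0.103], 0.63, [297.0, 215.0])]
scene gate [([0.608, 0.051, 0.107], 0.87, [297.0, 215.0])]
scene motor_box [([0.607, 0.048, 0.105], 0.57, [297.0, 215.0])]
scene bottle [([0.412, 0.06, 0.11], 0.86, [332.0, 186.0])]
scene jar [([0.702, -0.125, 0.074], 0.89, [245.0, 214.0])]
scene pan [([0.45, -0.399, 0.02], 0.75, [241.0, 160.0]), ([0.704, -0.13, 0.069], 0.28, [243.0, 214.0])]
scene tub [([0.686, 0
[... 1194 characters left out ...]
61.0])]
{'clock': 1.2, 'joint_positions': array([-5.45100058e+01,  2.20398817e+01,  4.53529861e-01,  1.56255859e-03,
       -6.84111143e+01, -1.48155078e+01]), 'qvel': array([ 0.02667937,  0.10566301, -0.01521409,  0.02173886, -0.04667543,
       -0.03312433]), 'joint_torque': array([ 2.55338637e-04, -3.90477705e+01,  1.87623078e+01,  4.22459945e+00,
        1.54158863e-02, -1.65934381e-05]), 'position': array([ 0.22066339, -0.58473747,  0.22257927]), 'tool_rot': array([-1.79997179e+02, -7.56726079e-04, -1.59324939e+02]), 'force': array([-0.41078489, -0.28342347,  1.11700381]), 'wrist_torque': array([-0.01424792,  0.02262305,  0.01661315]), 'finger_force': 0.0, 'opening': 0.9986575799040108}
```

```bash
python3 - <<'E'
import cv2
a=cv2.imread("pics/top1.png")[100:320,120:500]; cv2.imwrite("pics/top1c.png",cv2.resize(a,None,fx=2.1,fy=2.1,interpolation=cv2.INTER_CUBIC))
a=cv2.imread("pics/scene1.png")[130:350,200:520]; cv2.imwrite("pics/scene1c.png",cv2.resize(a,None,fx=2.5,fy=2.5,interpolation=cv2.INTER_CUBIC))
E
```

```text
(no output)
```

View pics/top1c.png

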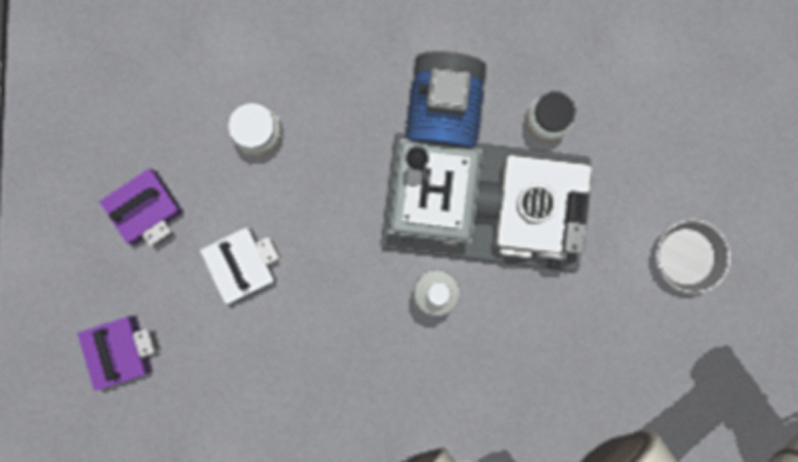

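View pics/scene1c.png

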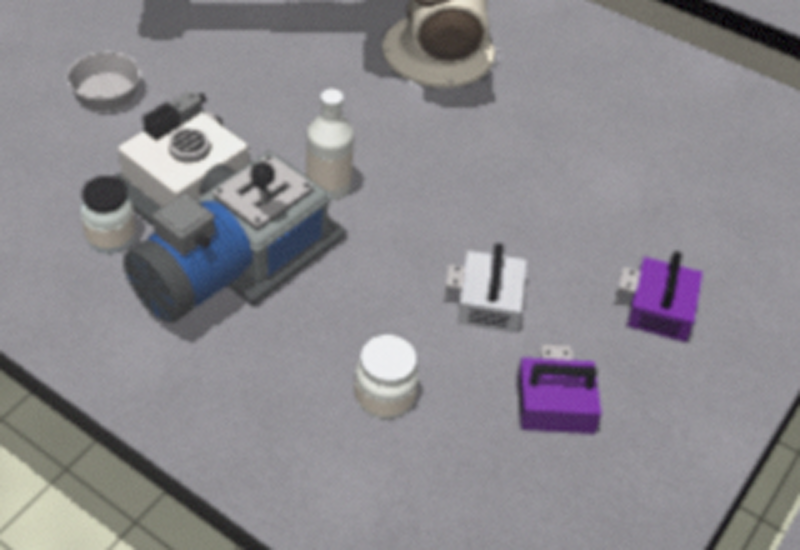

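Candidates for the hood in the top view are the white one at (236,225), a purple one at (188,199) and a purple one at (175,267). The hood is described as metal and the purple ones are look-alikes, so I choose the white one. The mill is turned about -5°, and the lever is forward in the left slot at top view (320,175). Next I'll take close looks at the mill and the hood.

```bash
python3 - <<'E'
from h import *
import pickle
env.goto([0.52,-0.02,0.5],[180,0,-5])
f=env.grab_frame("wrist"); pickle.dump(f,open("mill.pkl","wb")); cv2.imwrite("pics/w_mill.png",f["image"])
print({k:v for k,v in f.items() if k!="image"})
for t in("mill","slot_mouth","gate","lever_knob"): print(t,[(np.round(d["xyz"],3).tolist(),round(d["score"],2),proj(f,d["xyz"])[0].round().tolist()) for d in env.search_frame(f,t)[:3]])
env.goto([0.42,0.37,0.33],[180,0,28])
f=env.grab_frame("wrist"); pickle.dump(f,open("hood.pkl","wb")); cv2.imwrite("pics/w_hood.png",f["image"])
print({k:v for k,v in f.items() if k!="image"})
for t in("hood","tongue_tip"): print(t,[(np.round(d["xyz"],3).tolist(),round(d["score"],2),proj(f,d["xyz"])[0].round().tolist()) for d in env.search_frame(f,t)[:3]])
s=env.read_state();print(s["clock"],s["joint_positions"])
E
```

```text
{'fx': 288.9867029442778, 'fy': 288.9867029442778, 'cx': 320.9728412920209, 'cy': 203.74411772296094, 'position': array([ 0.59707292, -0.02759396,  0.66167822]), 'orientation': array([-1.65068025e+01,  4.25813614e-03, -9.50738537e+01]), 'shot': 3}
mill [([0.595, -0.002, 0.113], 0.66, [307.0, 120.0]), ([0.594, 0.075, 0.214], 0.2, [253.0, 127.0])]
slot_mouth [([0.592, -0.001, 0.116], 0.62, [307.0, 122.0]), ([0.669, 0.338, 0.09], 0.31, [122.0, 96.0])]
gate [([0.59, -0.0, 0.11], 0.61, [307.0, 124.0])]
lever_knob [([0.595, 0.077, 0.211], 0.69, [252.0, 126.0]), ([0.456, -0.401, 0.005], 0.19, [489.0, 167.0])]
{'fx': 288.9867029442778, 'fy': 288.9867029442778, 'cx': 320.9728412920209, 'cy': 203.74411772296094, 'position': array([0.48863372, 0.4056873 , 0.49299844]), 'orientation': array([-1.63798671e+01,  1.51415452e-02, -6.20802991e+01]), 'shot': 4}
hood [([0.534, 0.541, 0.049], 0.83, [250.0, 41.0]), ([0.311, 0.574, 0.046], 0.76, [172.0, 171.0]), ([0.445, 0.381, 0.048], 0.73, [322.0, 153.0])]
tongue_tip [([0.536, 0.543, 0.05], 0.97, [248.0, 38.0]), ([0.311, 0.575, 0.049], 0.59, [171.0, 171.0])]
5.6833 [ 5.78714640e+01  1.23865508e+01  2.09814982e+00  5.99995417e-03
 -7.96510441e+01  6.00345199e+01]
```

View pics/w_mill.png

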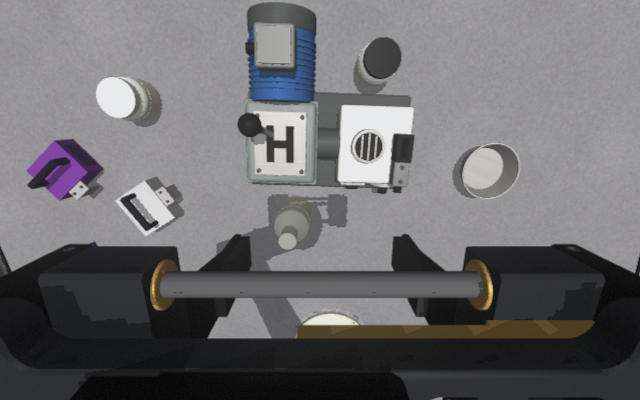

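View pics/w_hood.png

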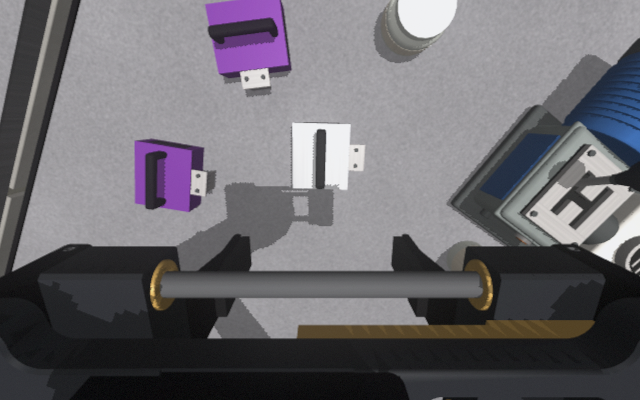

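The wrist view shows the white hood at (321,156) with its tongue bracket at (357,157). The two purple look-alikes are at (250,40) and (168,175). I'll fit the hood pose from the edges of its top and check it in a crop.

```bash
cat >> h.py <<'E'
def place(x,y,yaw,pts):  # local pts (m) -> world
    c,s=np.cos(yaw),np.sin(yaw); pts=np.atleast_2d(pts)
    return np.c_[x+c*pts[:,0]-s*pts[:,1], y+s*pts[:,0]+c*pts[:,1], pts[:,2]]
def rect(cx,cy,lx,ly,z): return np.array([[cx+a*lx/2,cy+b*ly/2,z] for a,b in((1,1),(1,-1),(-1,-1),(-1,1))])
from scipy.optimize import minimize
def fit(f,x0,inn,sgn=1,bg=0):
    """edge-contrast fit: brightness inside minus outside on given polygon edges [(p,q,outward)]"""
    g=cv2.GaussianBlur(cv2.cvtColor(f["image"],cv2.COLOR_BGR2GRAY),(3,3),0).astype(np.float32)
    def cost(v):
        t=0
        for p,q,n,w in inn:
            s=np.linspace(.06,.94,40)[:,None]; m=p+(q-p)*s
            a=proj(f,place(*v,m-n*.003)); b=proj(f,place(*v,m+n*.003))
            sm=lambda u: cv2.remap(g,u[:,:1].astype(np.float32),u[:,1:].astype(np.float32),cv2.INTER_LINEAR).mean()
            t-=w*(sm(a)-sm(b))
        return t
    best=None
    for dx in(-.008,0,.008):
        for dy in(-.008,0,.008):
            for da in (-.06,0,.06):
                r=minimize(cost,[x0[0]+dx,x0[1]+dy,x0[2]+da],method="Nelder-Mead",options=dict(initial_simplex=np.array(x0)+[dx,dy,da]+np.array([[0,0,0],[.004,0,0],[0,.004,0],[0,0,.04]]),xatol=1e-5,fatol=1e-3))
                if best is None or r.fun<best.fun: best=r
    return best.x,best.fun
def edge(p,q,n,w=1): return (np.array(p,float),np.array(q,float),np.array(n,float),w)
def rect_edges(cx,cy,lx,ly,z,w=(1,1,1,1)): # +x,-x,+y,-y
    X,Y=lx/2,ly/2
    return [edge([cx+X,cy-Y,z],[cx+X,cy+Y,z],[1,0,0],w[0]),edge([cx-X,cy-Y,z],[cx-X,cy+Y,z],[-1,0,0],w[1]),
            edge([cx-X,cy+Y,z],[cx+X,cy+Y,z],[0,1,0],w[2]),edge([cx-X,cy-Y,z],[cx+X,cy-Y,z],[0,-1,0],w[3])]
def drawp(f,im,v,pts,k=1,o=(0,0)):
    u=((proj(f,place(*v,pts))-o+.5)*k-.5).round().astype(int); cv2.polylines(im,[u.reshape(-1,1,2)],True,(0,0,255),1)
HOOD=rect_edges(0,0,.1,.086,.048,(1,1,1,.5))
DECK=rect_edges(0,-.09,.15,.14,.09,(1,1,1,0)); GATE=rect_edges(0,.09,.114,.094,.124,(1,1,1,1))
E
python3 - <<'E'
from h import *
import pickle
f=pickle.load(open("hood.pkl","rb")); v,c=fit(f,[.445,.375,.49],HOOD); print("hood",v.round(4),c)
o=np.array([240,90]); im=cv2.resize(f["image"][90:230,240:400],None,fx=4,fy=4,interpolation=cv2.INTER_CUBIC)
drawp(f,im,v,rect(0,0,.1,.086,.048),4,o); drawp(f,im,v,rect(0,0,.084,.014,.086),4,o); drawp(f,im,v,rect(0,-.064,.03,.004,.042),4,o)
cv2.imwrite("pics/hoodfit.png",im)
f=pickle.load(open("mill.pkl","rb"))
for e in(DECK,GATE,DECK+GATE): print("mill",[fit(f,[.58,-.0,-.09],e)])
E
```

```text
hood [0.4386 0.3794 0.4612] -239.84695434570312
mill [(array([ 0.54592088, -0.03822265, -0.12253137]), np.float64(-285.6477355957031))]
mill [(array([ 0.56462504, -0.00339548, -0.12930615]), np.float64(-127.61729431152344))]
mill [(array([ 0.55880569, -0.00358188, -0.19223088]), np.float64(-229.00531005859375))]
```

View pics/hoodfit.png

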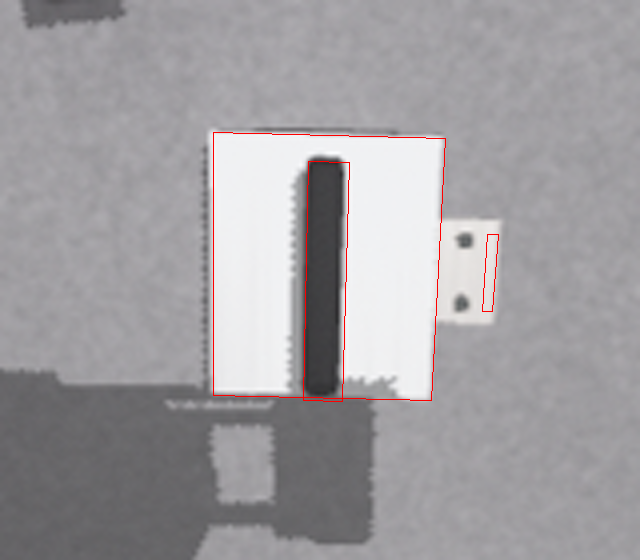

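The overlay sits on the white hood to within about 2 mm, with the bar at crop (323,275) and the tongue bracket at (470,270). That confirms the choice. Next I'll take a closer picture of the mill, then grasp the hood.

```bash
python3 - <<'E'
from h import *
import pickle
env.goto([0.475,-0.06,0.26],[180,0,-6])
f=env.grab_frame("wrist"); pickle.dump(f,open("mill2.pkl","wb")); cv2.imwrite("pics/w_mill2.png",f["image"])
print([(np.round(d["xyz"],3).tolist(),round(d["score"],2)) for d in env.search_frame(f,"lever_knob")[:2]])
v=np.array([.4386,.3794]); a=np.radians(27); v=v+.001*np.array([np.cos(a),np.sin(a)])
env.goto([*v,0.2],[180,0,27]); env.move_straight([*v,0.062],force_limit=15)
env.gripper_to(0.0,40); s=env.read_state(); print(s["opening"],s["finger_force"],s["position"],s["tool_rot"])
env.move_straight([*v,0.1],rate=.08); env.dwell(.3)
s=env.read_state(); print(s["clock"],s["opening"],s["finger_force"],s["force"],s["wrist_torque"])
f=env.grab_frame("wrist"); pickle.dump(f,open("inhand.pkl","wb"))
a=cv2.imread("pics/w_mill2.png")[:240]; b=f["image"][60:340]
cv2.imwrite("pics/both.png",np.vstack([a,b]))
E
```

```text
[([0.591, 0.075, 0.207], 0.74)]
0.15201322411088278 39.99136749655008 [0.43945726 0.38009284 0.06187057] [-1.79984283e+02 -1.08056621e-02  2.70041749e+01]
12.2 0.1540291711813466 39.9919369071722 [ 0.27139823  0.14696076 -5.42006463] [-0.07033137  0.08433748 -0.05267903]
```

View pics/both.png

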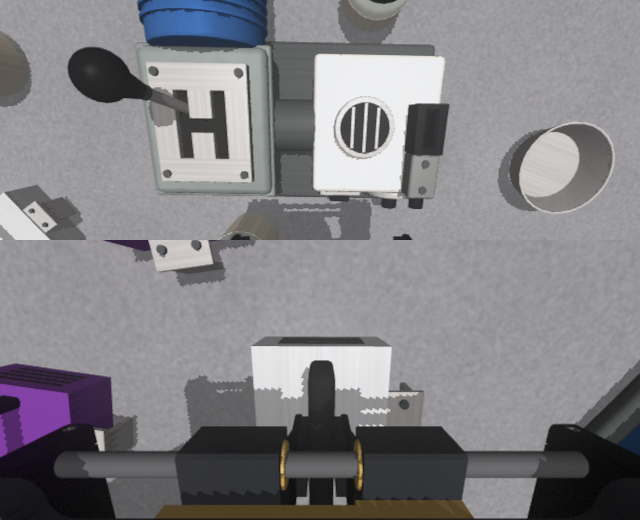

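```bash
python3 - <<'E'
from h import *
import pickle
f=pickle.load(open("mill2.pkl","rb"))
t=unproj(f,364.5,127,.108); g=unproj(f,203,125,.124); print("throat",t,"gate",g)
d=g-t; yaw=np.arctan2(-d[0],d[1]); c=t[:2]+ .075*np.array([-np.sin(yaw),np.cos(yaw)]); print(yaw,c)
HEAD=rect_edges(0,-.139,.05,.03,.124)
x0=[c[0],c[1],yaw]
for e in(DECK,GATE,DECK+GATE):
    v,q=fit(f,x0,e); print(v.round(4),q, place(*v,[[0,-.139,.124],[0,-.075,.09],[0,.09,.12]]).round(4)[:,:2].tolist())
im=cv2.resize(f["image"][30:210,130:460],None,fx=2.4,fy=2.4,interpolation=cv2.INTER_CUBIC); o=np.array([130,30])
for r in(rect(0,-.09,.15,.14,.09),rect(0,.09,.114,.094,.124),rect(0,-.139,.05,.03,.124),rect(0,-.139,.034,.008,.124),rect(0,-.075,.064/1.414,.064/1.414,.108)): drawp(f,im,v,r,2.4,o)
cv2.imwrite("pics/millfit.png",im)
f=pickle.load(open("inhand.pkl","rb"));
b=unproj(f,404,224,0.08); print("bracket bolt",b)
E
```

```text
throat [ 0.53896723 -0.11218374  0.108     ] gate [0.55823904 0.05007629 0.124     ]
-0.11821733363615108 [ 0.54781289 -0.03770721]
[ 0.545  -0.0389 -0.1284] -327.7271728515625 [[0.5272, -0.1768], [0.5354, -0.1133], [0.5565, 0.0503]]
[ 0.5587 -0.0377 -0.1245] -270.4666748046875 [[0.5414, -0.1757], [0.5494, -0.1122], [0.5699, 0.0516]]
[ 0.5459 -0.037  -0.134 ] -524.1814575195312 [[0.5273, -0.1748], [0.5358, -0.1113], [0.5579, 0.0522]]
bracket bolt [0.47283255 0.33450596 0.08      ]
```

View pics/millfit.png

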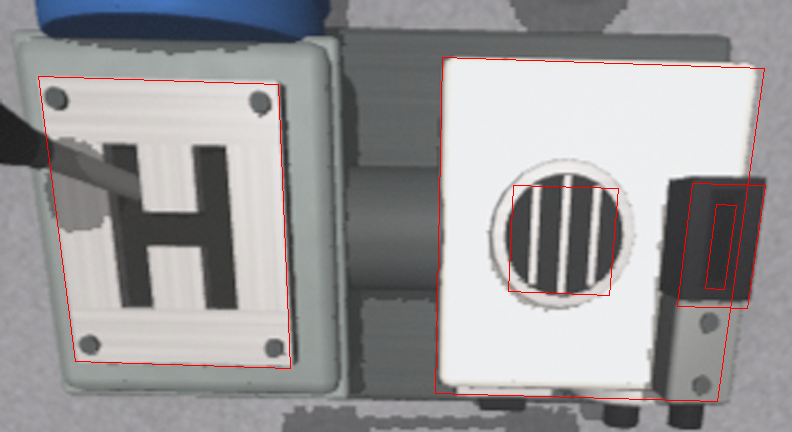

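The overlay has the mill turned slightly too far, and the throat (crop 563,234) and the switch head (crop 730,241) lie about 2 mm further forward. I'll do a least-squares fit on clear points.

```bash
python3 - <<'E'
from h import *
import pickle
from scipy.optimize import least_squares
f=pickle.load(open("mill2.pkl","rb"))
P=np.array([[0,-.075,.108],[.075,-.02,.09],[.075,-.16,.09],[-.075,-.02,.09],[.025,-.154,.124],[-.025,-.154,.124],[.057,.137,.124],[-.057,.137,.124],[-.057,.043,.124],[.057,.043,.124],[0,.09,.124]])
U=np.array([[563,234],[443,57],[757,65],[437,388],[766,180],[748,302],[39,76],[75,361],[293,365],[281,83],[171,229]])
U=(U+.5)/2.4-.5+[130,30]
r=least_squares(lambda v:(proj(f,place(*v,P))-U).ravel(),[.547,-.038,-.12],loss="soft_l1",x_scale=[.01,.01,.1])
print(r.x.round(4)); print((proj(f,place(*r.x,P))-U).round(1).tolist())
print(place(*r.x,[[0,-.139,.124],[0,-.075,.09],[0,.09,.12]]).round(4))
v=r.x
# lever: from knob detection
k=np.array([.592,.076,.21]); c,s=np.cos(v[2]),np.sin(v[2]); d=k[:2]-v[:2]; m=np.array([c*d[0]+s*d[1],-s*d[0]+c*d[1]]); print("knob mill",m, "shift",np.arcsin(m[0]/.17))
from h import env
print(env.inverse_kinematics([*place(*v,[[0,-.075,.3]])[0]],[180,0,np.degrees(v[2])]))
E
```

```text
[ 0.5468 -0.0375 -0.1275]
[[0.0, 1.5], [-0.6, -1.2], [3.0, -1.0], [-0.2, 1.0], [0.2, 0.1], [0.4, 0.7], [-0.4, -0.2], [0.6, 0.1], [-0.7, 0.5], [-1.1, -0.6], [0.4, 0.0]]
[[ 0.5291 -0.1754  0.124 ]
 [ 0.5373 -0.1119  0.09  ]
 [ 0.5583  0.0518  0.12  ]]
knob mill [0.03039418 0.11832032] shift 0.17975577992780867
[ 5.16515071e+00  1.19491245e+01 -2.71753209e+00  2.54444375e-14
 -7.53333434e+01  7.75289820e+01]
```

```bash
python3 - <<'E'
from h import *
import pickle
f=pickle.load(open("inhand.pkl","rb")); s=env.read_state(); T=np.array(s["position"]); a=np.radians(s["tool_rot"][2])
def loc(u,v,z):
    d=unproj(f,u,v,z)[:2]-T[:2]; return np.round([np.cos(a)*d[0]+np.sin(a)*d[1],-np.sin(a)*d[0]+np.cos(a)*d[1]],4)
print("front edge L,R",loc(252,166,.086),loc(391,166,.086),"bar front",loc(321,181,.122),"bolt",loc(404,224,.08))
v=[.5468,-.0375,-.1275]; y=np.degrees(v[2]); h=place(*v,[[0,-.075,.09]])[0][:2]
env.move_straight([T[0],T[1],.35],rate=.2)
env.move_straight([*h,.35],[180,0,y],rate=.22)
env.move_straight([*h,.23],rate=.12); env.dwell(.4)
s=env.read_state(); print(s["clock"],s["position"],s["tool_rot"],s["force"],s["wrist_torque"],s["opening"])
f=env.grab_frame("wrist"); pickle.dump(f,open("over.pkl","wb"))
cv2.imwrite("pics/over.png",cv2.resize(f["image"][100:260,200:520],None,fx=2.5,fy=2.5,interpolation=cv2.INTER_CUBIC))
E
```

```text
front edge L,R [0.0493 0.0422] [ 0.0492 -0.0426] bar front [0.0476 0.0001] bolt [ 0.0093 -0.0555]
17.625 [ 0.53730341 -0.11188617  0.23018386] [-1.79995025e+02 -1.91540890e-02 -7.30923038e+00] [-0.34246426  0.32009732 -6.36475233] [ 0.00623811  0.14593372 -0.01130185] 0.15609658563338416
```

View pics/over.png

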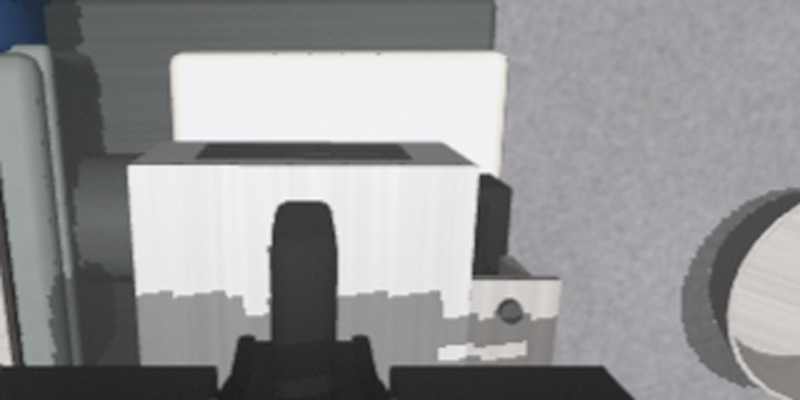

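The hood hangs straight in the grip with its bracket at crop (510,310), and the deck's far edge is at crop row 52. I'll check this against the predicted pose.

```bash
python3 - <<'E'
from h import *
import pickle
f=pickle.load(open("over.pkl","rb")); v=[.5468,-.0375,-.1275]
P=np.array([[.075,-.02,.09],[.075,-.16,.09],[.025,-.154,.124]])
print((proj(f,place(*v,P))-[200,100]+.5)*2.5-.5)
h=place(*v,[[0,-.075,.09]])[0]; hz=.23-.062
H=np.array([[.05,.043,hz+.048],[.05,-.043,hz+.048],[.05,.043,hz],[.042,0,hz+.086],[0.015,-.067,hz+.046]])
print((proj(f,place(h[0],h[1],v[2],H))-[200,100]+.5)*2.5-.5)
# px per mm
print(np.linalg.norm(np.diff(proj(f,place(*v,P[:2])),axis=0))*2.5/140)
E
```

```text
[[166.01157653  52.78700485]
 [513.98501101  52.72392106]
 [512.33419766 191.48972509]]
[[126.55834688 162.9474069 ]
 [477.7685966  162.91216559]
 [163.10522914 139.00181365]
 [301.8022646  232.92237911]
 [558.76059151 295.35597121]]
2.4855245727997612
```

Everything agrees to within 1–2 mm, so I'm lowering slowly with a force limit.

```bash
python3 - <<'E'
from h import *
v=[.5468,-.0375,-.1275]; h=place(*v,[[.001,-.075,.09]])[0][:2]
env.move_straight([*h,.190],rate=.1)
r=env.move_straight([*h,.1505],rate=.03,force_limit=12); s=env.read_state()
print(r,s["clock"],s["position"],s["tool_rot"],s["force"],s["wrist_torque"],s["opening"])
E
```

```text
False 19.6917 [ 0.53841099 -0.11201631  0.15181889] [ 1.79994535e+02 -6.52795798e-02 -7.28209354e+00] [-4.79352667  3.83688437  5.73926872] [ 0.70608094  1.50560033 -0.0170779 ] 0.15562343398362785
```

```bash
python3 - <<'E'
from h import *
import pickle
p=env.read_state()["position"]
env.gripper_to(0.6); env.dwell(.2)
env.move_straight([p[0],p[1],.34],rate=.2)
x,y=p[0]-.085,p[1]
env.move_straight([x,y,.3],rate=.2); env.dwell(.2)
f=env.grab_frame("wrist"); pickle.dump(f,open("seat.pkl","wb"))
s=env.read_state(); print(s["clock"],s["force"])
v=[.5468,-.0375,-.1275]
im=cv2.resize(f["image"][0:240,60:460],None,fx=2,fy=2,interpolation=cv2.INTER_CUBIC)
o=np.array([60,0])
for r in(rect(0,-.075,.1,.086,.138),rect(0,.09,.114,.094,.124)): drawp(f,im,v,r,2,o)
cv2.imwrite("pics/seat.png",im)
hs=fit(f,[*place(*v,[[0,-.075,.09]])[0][:2],v[2]],rect_edges(0,0,.1,.086,.138,(1,1,1,.5))); print(hs, place(*v,[[0,-.075,.09]]))
print([(np.round(d["xyz"],3).tolist(),round(d["score"],2),proj(f,d["xyz"])[0].round().tolist()) for d in env.search_frame(f,"lever_knob")[:2]])
E
```

```text
22.775 [-0.54323672 -0.06640765 -0.02957892]
(array([ 0.5513009 , -0.11219773, -0.12206469]), np.float64(-285.9464111328125)) [[ 0.53726339 -0.11189122  0.09      ]]
[([0.589, 0.076, 0.207], 0.71, [71.0, 78.0])]
```

View pics/seat.png

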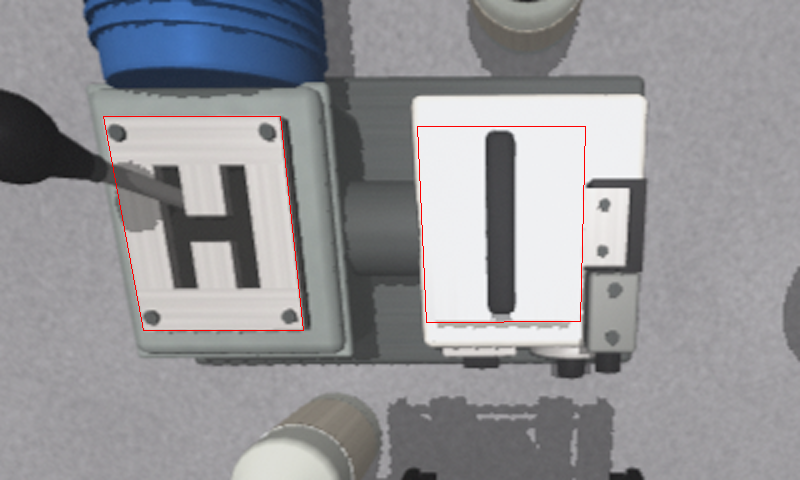

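The seat picture shows the hood home, with its bracket over the switch head at crop (607,228), and the lever knob at crop (22,138) on the left. Next is the lever: I'll grip the knob, then move it through the gate with force limits.

```bash
cat >> h.py <<'E'
V=[.5468,-.0375,-.1275]
def knob(c,s): return place(*V,[[.17*np.sin(s),.09-.17*np.sin(c)*np.cos(s),.04+.17*np.cos(c)*np.cos(s)]])[0]
def lever_of(p): # world knob -> c,s
    d=np.array(p[:2])-V[:2]; a=V[2]; m=[np.cos(a)*d[0]+np.sin(a)*d[1],-np.sin(a)*d[0]+np.cos(a)*d[1]]
    return np.arctan2(-(m[1]-.09),p[2]-.04), np.arcsin(np.clip(m[0]/.17,-1,1))
Y=np.degrees(V[2]); D=np.array([0,0,-.019])
E
python3 - <<'E'
from h import *
import pickle
for n,u in(("seat.pkl",(70.5,68.8)),("mill2.pkl",(94,74))):
    f=pickle.load(open(n,"rb")); S=np.linspace(-.32,.32,129)
    e=[np.linalg.norm(proj(f,knob(-.22,s))[0]-u) for s in S]; i=int(np.argmin(e)); print(n,S[i],e[i],proj(f,knob(-.22,S[i])))
s0=S[i]; k=knob(-.22,s0); print(k)
env.gripper_to(.75)
env.goto([k[0],k[1],.32],[180,0,Y]); print(env.move_straight(k+D,rate=.12,force_limit=8))
env.gripper_to(0,25); s=env.read_state(); print(s["clock"],s["opening"],s["finger_force"],s["position"],s["force"],lever_of(np.array(s["position"])-D))
f=env.grab_frame("wrist"); cv2.imwrite("pics/grip.png",f["image"])
E
```

```text
seat.pkl 0.20500000000000002 6.954603592096052 [[63.54805519 68.60771252]]
mill2.pkl 0.21000000000000002 6.460628838319458 [[100.4604293   74.05077685]]
[0.59800815 0.08325281 0.20225784]
False
26.3 0.3962248335635983 24.998143538832664 [0.59804231 0.08320531 0.18329824] [-0.14002437 -0.26088651 -0.33945864] (np.float64(-0.21969602793056184), np.float64(0.2102401381127416))
```

View pics/grip.png

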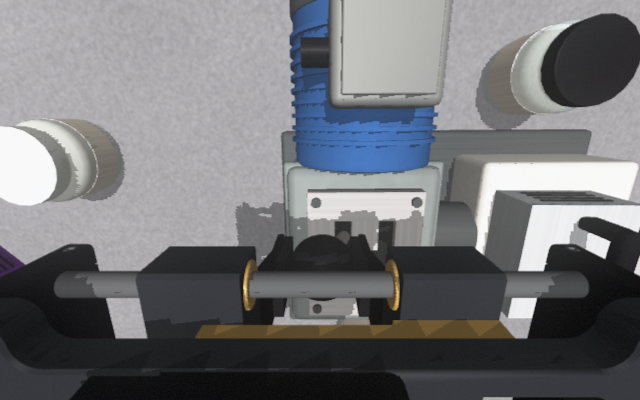

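The knob is held between the pads at pixel (322,262), with a 34 mm opening. Now I'll shift.

```bash
python3 - <<'E'
from h import *
def go(c,s,lim=25,rate=.08):
    r=env.move_straight(knob(c,s)+D,rate=rate,force_limit=lim); st=env.read_state()
    print((c,s),r,np.round(st["force"],1),np.round(lever_of(np.array(st["position"])-D),3),round(st["opening"],3),st["clock"]); return r
path=[(-.22,.1),(-.22,0),(-.11,0),(0,0),(.11,0),(.22,0),(.22,.1),(.22,.2),(.22,.29)]
for c,s in path:
    if go(c,s): break
else: go(.22,.325,15,.04)
E
```

```text
(-0.22, 0.1) False [ 0.9 -1.  -1.1] [-0.22   0.097] 0.397 26.7333
(-0.22, 0) False [ 0.5 -1.4 -1.4] [-0.22  -0.003] 0.395 27.0917
(-0.11, 0) False [-0.1  4.4  1.3] [-0.114  0.003] 0.398 27.475
(0, 0) False [-0.7  3.8  4.7] [-0.002  0.003] 0.402 27.8583
(0.11, 0) False [0.2 2.8 3.1] [0.11  0.001] 0.396 28.2417
(0.22, 0) False [1.2 2.8 1.1] [ 0.221 -0.001] 0.395 28.625
(0.22, 0.1) False [-0.7  1.7  1.6] [0.223 0.1  ] 0.397 28.9833
(0.22, 0.2) False [ 0.1  0.8 -0.5] [0.222 0.2  ] 0.395 29.3417
(0.22, 0.29) False [-0.1 -0.4 -0.6] [0.221 0.292] 0.399 29.6833
(0.22, 0.325) False [-2.3 -1.   0.4] [0.221 0.323] 0.399 29.9833
```

```bash
python3 - <<'E'
from h import *
env.gripper_to(.75); env.dwell(.1)
p=env.read_state()["position"]
env.move_straight([p[0],p[1],.3],rate=.15)
env.move_straight([.465,-.09,.3],rate=.2); env.dwell(.3)
f=env.grab_frame("wrist"); im=cv2.resize(f["image"][0:240,60:460],None,fx=2,fy=2,interpolation=cv2.INTER_CUBIC)
u=((proj(f,knob(.22,.32))[0]-[60,0]+.5)*2).round().astype(int); cv2.circle(im,tuple(int(i) for i in u),5,(0,0,255),1)
cv2.imwrite("pics/end.png",im)
for d in env.search_frame(f,"lever_knob")[:2]: print(np.round(d["xyz"],3),d["score"],lever_of(d["xyz"]))
s=env.read_state(); print(s["clock"],s["force"])
E
```

```text
[0.602 0.007 0.206] 0.56 (np.float64(0.2309142944549156), np.float64(0.29372387244030035))
33.2833 [-0.54796323 -0.30151607 -0.92620474]
```

View pics/end.png

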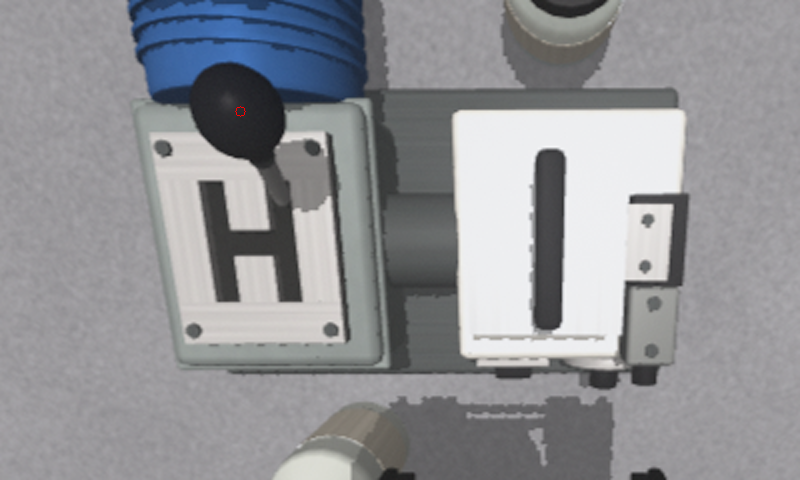

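The knob is at crop (240,111), exactly where it should be for the right slot fully forward, and the rod is at the front end of the right slot (280,190). The hood is still home, with its bracket over the switch at (650,240), and the robot is clear of everything.

```bash
python3 -c "
from workcell import env
print(env.close_job())"
```

```text
the job is handed in; nothing more can be done
None
```

I handed the job in at about 33 s of the 72 s limit: the hood is closed in the interlock switch, the lever is fully forward in the right-hand slot, and the robot has let go of everything. The hand-in gave no verdict, so this rests on the last wrist picture and the force readings.

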